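# Fold down the ratcheting shaving mirror

### The job

Fold the shaving mirror away: with the fingertips press the green tab of the ratchet pawl down until it clicks over and stays free, then push the raised mirror arm down past its teeth until it lies fully home on its rest. Only press and push: do not lift the arm or force it against the teeth, leave the pawl free, and do not disturb the denture cup, tumbler, pill organiser or brush beside it.

Things in the scene. Friction and masses are not known exactly. Their poses are not given: they have to be found in the camera images.
- stand: Grey mirror stand fixed to the ledge. Origin on the ledge surface straight below the arm's hinge; its x axis points level the way the arm folds down, z up, y along the hinge. Foot plate 250 x 75 x 10 mm from x = -95 to +155; two upright cheeks 6 mm thick at y = +-22, x = -65 to +20, 90 mm high; a 38 mm high rest post with a rubber top at x = 125. The chrome toothed hub (about 34 mm radius) sits on the hinge between the cheeks.
- hinge (a point): The arm's hinge axis, 45 mm above the ledge straight above the stand's origin; the axis runs along the stand's y.
- mirror_arm (a joint): Angle of the mirror arm above level, rad: 0 = folded level and home on its rest (a hard stop), larger = raised; starts raised at about 0.75 to 1.15. The hinge is stiff: the arm stays where it is left, and takes about 2 to 5 N at the green spot to push down once the pawl is free. While the pawl is engaged the teeth (every 0.25 rad, between about 0.5 and 1.5 rad) let it go up but stop it going down within one tooth.
- push_spot (a point): Green 24 mm disc on the chrome back (upper face) of the mirror, a good place to push: 150 mm from the hinge along the arm, on the upper face 6.5 mm above the arm's centre line. Its x axis points outwards along the arm, its z axis out of the face to be pushed. The mirror is a chrome disc 114 mm across and 12 mm thick centred 125 mm from the hinge, glass on the underside; it moves on an arc about the hinge.
- pawl_tab (a point): Middle of the top of the green pawl's tail tab, 32 mm (stand's x) by 34 mm (stand's y), 90 mm behind the hinge (stand's x = -90) and 87 mm above the ledge when engaged. It rocks about an axis along the stand's y, 50 mm from the tab's middle towards the hinge and 10 mm below its top, and sinks about 18 mm when fully pressed. Nothing but the foot plate (10 mm high) lies beneath it.
- pawl (a joint): Pawl angle, rad: 0 = engaged in the teeth (up to about 0.1 while it rests on a tooth, the tab then up to 5 mm lower), 0.36 = fully pressed, free of the teeth. Over-centre spring: it takes at most about 6 N on the tab, then past about 0.18 it clicks over and stays free at 0.36 by itself; short of that it springs back.
- denture_cup: Lidded pale blue plastic cup, loose, 86 mm across at the lid, 77 mm high; origin under its middle. Leave alone.
- tumbler: Glass tumbler, loose, 68 mm across at the rim, 95 mm high; origin under its middle. Leave alone.
- pill_organiser: White pill organiser with seven lids, loose, 34 x 150 x 25 mm (long along its y); origin under its middle. Leave alone.
- denture_brush: Green denture brush lying on the ledge, loose, about 190 mm long along its x, 20 mm high, bristles up; origin under its middle. Leave alone.

How it is judged:
By the outcome, as a careful person would: the job done as asked, in the order asked, and still so for the second after the job is handed in, with the robot touching nothing.
It also fails if it takes over 48 s, if anything falls off the work surface, if the arm or the gripper's body presses on something with over 40 N, if the wrist force passes 120 N, or if a joint passes its speed limit or range.

### The arm

A 6-joint arm with a two-finger parallel gripper is mounted at the origin on the work surface. World frame = base frame: x ahead of the robot, y to its left, z up, the work surface at z = 0. Lengths are in m, angles in rad, forces in N, time in s.
With the tool pointing down it reaches from about 0.325 to 0.875 m from the base axis. Payload 4.4 kg.
Tool frame: the origin (TCP) lies at the very end of the fingers, on their centre line; the grasp point (between the pads) lies 19 mm behind it; z points along the fingers, y is the line along which they close (so a half turn about z gives the same grasp; the last joint's range is limited). The gripper opens to 85 mm and grips with 20 to 120 N. Pads are 22 mm wide; open, the fingers measure 114 mm over their backs; the gripper's body (76 mm by 85 mm) begins 54 mm behind the grasp point. The pads swing forward as they close: fully open they stand 13 mm farther back than shut.
Start: joints at [-1.292, 0.207, 1.542, -0, 1.393, -0.15], TCP at [0.24, -0.523, 0.231] pointing down, gripper open.
Joint ranges: [-2.73, 2.73], [-0.86, 2.22], [0.23, 2.46], [-1.11, 4.25], [0.08, 2.63], [-2.82, 2.82]. Speed limits (rad/s): [2.79, 2.79, 3.14, 3.14, 3.14, 3.14].

### API

Orientations are given as a unit quaternion [x, y, z, w].
In Python, from workcell import env gives the robot as it stands.
- The arm moves only by the shell command python3 -m crank 'ROWS' [FORCE]. ROWS is JSON, a list of rows, each an object of numbers: "x", "y", "z": the shift along the tool's x, y, z in m; "wx", "wy", "wz": the turn, a rotation vector about the tool's x, y, z in degrees; "gripper": the finger opening in m, from 0 to 0.0854. In form: [{"x": .., "y": .., "z": .., "wx": .., "wy": .., "wz": .., "gripper": ..}, ...]. A call has 1 to 8 rows; each row shifts and turns the commanded pose from where the row before left it, along the tool's axes as they then stand; what a row does not reach is not made up. A row lasts 1/10 s, in which the tool goes at most 50 mm and 8.59 degrees, less where a joint would pass 70% of its speed; a pose out of reach is approached as far as the arm can. A call is refused whole if a number of a shift passes 0.05 or a number of a turn 8.59, either way. A call with a gripper value outside its range is refused whole. The fingers move at their own pace and stop on an object; FORCE is the grip in N (left out, the last holds). Time passes only in rows, so rows that do not move let the fingers close. It gives the time, the measured TCP pose, the force, the opening and the grip force at its end, in the units of the state.
- env.get_state(): the state, without advancing time (a new reading comes with each control period).
- env.snapshot(name): name is "scene" or "side" or "wrist"; returns (picture, depth): 420x560x3 uint8, red, green, blue; 420x560 float32, m along the optical axis (not along the pixel's ray), 0 where there is no reading.
- env.camera_params(name): a dict with "vertical_fov" (degrees; the focal length in pixels is half the picture's height over the tangent of half this angle, whatever the lens; pixels are square), "cx", "cy" (the principal point, pixels), "k1" (the pictures are not rectified: a ray, as slopes to the right and down, at radius r is drawn at 1 + k1 r^2 times it, then the intrinsics apply), "cam_to_world" (4x4, takes a point from camera to world coordinates). Camera axes: x right, y down, z forward; pixel columns grow to the right and rows downward; lengths in m; the calibration is good to about 2 mm. A picture is of the moment at which its call begins: read the wrist's pose just before it. camera_params takes no time and is no camera call; for the wrist camera it gives the pose at the moment of the call.
- env.finish_job(): hands the job in; it is judged then, once.
The state is a dict: "clock": time; "qpos": joint angles; "joint_velocities": joint speeds; "joint_efforts": joint torques, N m; "ee_pos": TCP position; "ee_rot": TCP orientation; "wrist_force": force on the tool from outside, world axes, zero at the start; "wrist_torque": the same for the moment, N m; "gripper_width": opening from 0.0 (shut) to 1.0 (fully open); "finger_force": force on a finger pad.
Only numpy, scipy, OpenCV 4.12 (cv2) and the standard library are available. Lean on these libraries where they do the work, as an engineer would, in place of code of your own. Each camera call takes 0.05 s, during which the arm holds its last target. There are 200 camera calls.

## Working session

There is one attempt and no reset: what is moved stays moved. The work goes in short steps, Python scripts to look and compute and a shell command to move; the robot and the scene stay as the last step left them, time stands still between calls to the robot, and variables do not carry over. Pictures are saved under pics/ and viewed, at most 10 in all, crops included, and the job is handed in when it is done.

```bash
mkdir -p pics; cat > h.py <<'E'
import numpy as np, cv2
from workcell import env
def world(name,depth,p=None):
    p=p or env.camera_params(name); H,W=depth.shape
    f=H/2/np.tan(np.radians(p['vertical_fov'])/2)
    K=np.array([[f,0,p['cx']],[0,f,p['cy']],[0,0,1.]])
    uv=np.stack(np.meshgrid(np.arange(W),np.arange(H)),-1).reshape(-1,1,2).astype(float)
    n=cv2.undistortPoints(uv,K,np.array([p['k1'],0,0,0,0.])).reshape(H,W,2)
    P=np.dstack([n*depth[...,None],depth]); T=np.array(p['cam_to_world'])
    return P@T[:3,:3].T+T[:3,3]
def green(im):
    h=cv2.cvtColor(im,cv2.COLOR_RGB2HSV)
    return cv2.inRange(h,(40,80,50),(85,255,255))
E
python3 - <<'E'
from h import *
ims=[]
for n in("scene","side"):
    im,d=env.snapshot(n); W=world(n,d); ims.append(im)
    cv2.imwrite(f'pics/{n}0.png',im[...,::-1]); np.savez(f'{n}0.npz',im=im,W=W,d=d)
    k,l,s,c=cv2.connectedComponentsWithStats(green(im))
    for i in range(1,k):
        if s[i,4]>15:
            m=(l==i)&(d>0); print(n,c[i].round(),s[i],np.median(W[m],0).round(3) if m.any() else None)
print(env.get_state())
E
```

```text
scene [272. 205.] [235 185  69  44 793] [0.579 0.158 0.084]
scene [204. 214.] [198 210  11   8  61] [0.48  0.085 0.01 ]
scene [176. 222.] [169 216  15  13 106] [0.573 0.007 0.171]
scene [135. 238.] [ 99 228  60  27 296] [ 0.447 -0.025  0.009]
side [330. 134.] [323 127  14  14 145] [0.573 0.008 0.169]
side [282. 221.] [260 198  46  42 660] [0.578 0.169 0.082]
side [382. 241.] [353 218  67  45 488] [0.459 0.027 0.008]
{'clock': 0.1, 'qpos': array([-1.29150796e+00,  2.07362353e-01,  1.54281363e+00,  5.83051248e-06,
        1.39350643e+00, -1.50557542e-01]), 'joint_velocities': array([-0.00109607, -0.0015398 , -0.00294862,  0.0003789 ,  0.001993  ,
        0.00117648]), 'joint_efforts': array([-6.12330005e-04, -3.84088719e+01, -2.92548144e+01, -2.67213682e-04,
        4.82811593e-03, -1.11634512e-05]), 'ee_pos': array([ 0.23939057, -0.5220443 ,  0.23022502]), 'ee_rot': array([ 9.76992406e-01,  2.13271534e-01, -6.43444352e-05, -1.04289796e-03]), 'wrist_force': array([ 0.28920837,  0.26008722, -0.11629738]), 'wrist_torque': array([ 0.01263253, -0.02100695, -0.04013357]), 'finger_force': 0.0, 'gripper_width': 0.9982573874095001}
```

View pics/scene0.png

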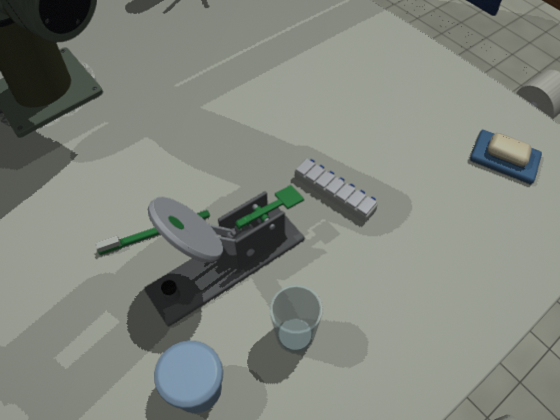

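View pics/side0.png

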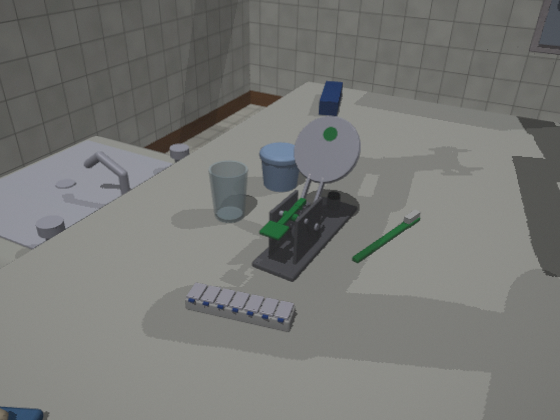

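The scene picture shows the pawl tab at about (290,197) and the push spot at (176,222). The side picture has them at (274,229) and (330,134). Next I work out the stand frame and where the neighbouring objects are.

```bash
python3 - <<'E'
from h import *
sp=[];tb=[]
for n,(u,v),(a,b) in(("scene",(290,197),(176,222)),("side",(275,229),(330,134))):
    D=np.load(n+'0.npz');W=D['W'];g=green(D['im'])>0
    yy,xx=np.mgrid[:420,:560]
    m=g&(np.hypot(xx-a,yy-b)<12); sp.append(np.median(W[m],0))
    k,l,s,c=cv2.connectedComponentsWithStats(g.astype('uint8'))
    P=W[(l==l[v,u])&(D['d']>0)]; P=P[P[:,2]>.07]
    q=P[:,:2]; sp_=sp[-1][:2]
    r=np.hypot(*(q-sp_).T); print(n,'spot',sp[-1].round(4),'far',r.max().round(3))
    t=P[r>r.max()-.034]; 
    (cx,cy),wh,an=cv2.minAreaRect((t[:,:2]*1000).astype('float32'));print(' tab',cx,cy,wh,an,np.median(t[:,2]), np.median(t,0))
    print(' at px',W[v,u])
    tb.append([cx/1e3,cy/1e3])
    # foot plate: z near .01
    R=W[(W[...,2]>.006)&(W[...,2]<.014)&(D['im'].max(-1)<90)&(np.hypot(W[...,0]-.58,W[...,1]-.07)<.2)]
    print(' plate',len(R),cv2.minAreaRect((R[:,:2]*1000).astype('float32')))
d=np.mean(sp,0)[:2]-np.mean(tb,0); print('dir deg',np.degrees(np.arctan2(d[1],d[0])),np.hypot(*d))
T=env.camera_params('wrist')['cam_to_world'];s=env.get_state()
from scipy.spatial.transform import Rotation as R
r=R.from_quat(s['ee_rot']).as_matrix();print(r.round(3));print('cam in tool',(r.T@(np.array(T)[:3,3]-s['ee_pos'])).round(3));print((r.T@np.array(T)[:3,:3]).round(2))
E
```

```text
scene spot [0.573  0.0067 0.171 ] far 0.19
 tab 580.3404541015625 179.09542846679688 (33.31883239746094, 34.25284194946289) 87.73835754394531 0.08349355950972226 [0.58167344 0.17934732 0.08349356]
 at px [0.58328861 0.18100026 0.08307766]
 plate 4647 ((536.9796142578125, 77.50743103027344), (337.5826416015625, 308.0093078613281), 37.93741989135742)
side spot [0.5731 0.0077 0.1686] far 0.193
 tab 580.1442260742188 183.53326416015625 (33.83815002441406, 33.6455192565918) 0.12624628841876984 0.08122031052327244 [0.57927209 0.18578585 0.08122031]
 at px [0.57909071 0.18383931 0.08199014]
 plate 2387 ((609.0621337890625, 61.441436767578125), (328.30377197265625, 291.5605773925781), 75.64337921142578)
dir deg -92.36015965170022 0.17426125703795536
[[ 0.909  0.417 -0.001]
 [ 0.417 -0.909  0.002]
 [ 0.    -0.002 -1.   ]]
cam in tool [ 0.083 -0.001 -0.143]
[[-0.   -0.95 -0.32]
 [ 1.   -0.   -0.  ]
 [ 0.   -0.32  0.95]]
```

```bash
python3 -m crank '[{"z":-0.015,"wz":8.2,"gripper":0},{"z":-0.015,"wz":8.2,"gripper":0},{"z":-0.01,"wz":8.2},{"x":0.021,"y":-0.044},{"x":0.021,"y":-0.044},{"x":0.021,"y":-0.044},{"x":0.021,"y":-0.044},{"x":0.021,"y":-0.044}]' 30
python3 -m crank '[{"x":0.021,"y":-0.044},{"x":0.021,"y":-0.044},{"x":0.021,"y":-0.044},{"x":0.021,"y":-0.044},{"x":0.021,"y":-0.044},{"x":0.021,"y":-0.044},{"x":0.021,"y":-0.044},{"x":0.021,"y":-0.044}]'
python3 -m crank '[{"x":0.021,"y":-0.044},{"x":0.021,"y":-0.044},{"x":0.021,"y":-0.044},{},{}]'
```

```text
schema error: expected keys x, y, z, wx, wy, wz, gripper
schema error: expected keys x, y, z, wx, wy, wz, gripper
schema error: expected keys x, y, z, wx, wy, wz, gripper
```

```bash
python3 -m crank '[{"x":0,"y":0,"z":-0.015,"wx":0,"wy":0,"wz":8.2,"gripper":0},{"x":0,"y":0,"z":-0.015,"wx":0,"wy":0,"wz":8.2,"gripper":0},{"x":0,"y":0,"z":-0.01,"wx":0,"wy":0,"wz":8.2,"gripper":0},{"x":0.021,"y":-0.044,"z":0,"wx":0,"wy":0,"wz":0,"gripper":0},{"x":0.021,"y":-0.044,"z":0,"wx":0,"wy":0,"wz":0,"gripper":0},{"x":0.021,"y":-0.044,"z":0,"wx":0,"wy":0,"wz":0,"gripper":0},{"x":0.021,"y":-0.044,"z":0,"wx":0,"wy":0,"wz":0,"gripper":0},{"x":0.021,"y":-0.044,"z":0,"wx":0,"wy":0,"wz":0,"gripper":0}]' 30
```

```text
clock: 0.9
ee_pos: [0.3447, -0.3006, 0.2708]
ee_rot: [1.0, -0.0, -0.0, -0.0]
wrist_force: [1.0, 0.3, 0.7]
gripper_width: 0.003
finger_force: 0.0
```

```bash
python3 -m crank '[{"x":0.021,"y":-0.044,"z":0,"wx":0,"wy":0,"wz":0,"gripper":0},{"x":0.021,"y":-0.044,"z":0,"wx":0,"wy":0,"wz":0,"gripper":0},{"x":0.021,"y":-0.044,"z":0,"wx":0,"wy":0,"wz":0,"gripper":0},{"x":0.021,"y":-0.044,"z":0,"wx":0,"wy":0,"wz":0,"gripper":0},{"x":0.021,"y":-0.044,"z":0,"wx":0,"wy":0,"wz":0,"gripper":0},{"x":0.021,"y":-0.044,"z":0,"wx":0,"wy":0,"wz":0,"gripper":0},{"x":0.021,"y":-0.044,"z":0,"wx":0,"wy":0,"wz":0,"gripper":0},{"x":0.021,"y":-0.044,"z":0,"wx":0,"wy":0,"wz":0,"gripper":0}]'
python3 -m crank '[{"x":0.021,"y":-0.044,"z":0,"wx":0,"wy":0,"wz":0,"gripper":0},{"x":0.021,"y":-0.044,"z":0,"wx":0,"wy":0,"wz":0,"gripper":0},{"x":0.022,"y":-0.044,"z":0,"wx":0,"wy":0,"wz":0,"gripper":0},{"x":0,"y":0,"z":0.05,"wx":0,"wy":0,"wz":0,"gripper":0},{"x":0,"y":0,"z":0.05,"wx":0,"wy":0,"wz":0,"gripper":0},{"x":0,"y":0,"z":0.03,"wx":0,"wy":0,"wz":0,"gripper":0},{"x":0,"y":0,"z":0,"wx":0,"wy":0,"wz":0,"gripper":0},{"x":0,"y":0,"z":0,"wx":0,"wy":0,"wz":0,"gripper":0}]'
python3 - <<'E'
from h import *
o=[]
for n in("wrist","side"):
    p=env.camera_params(n); im,d=env.snapshot(n); o.append(im);W=world(n,d,p)
    k,l,s,c=cv2.connectedComponentsWithStats(green(im))
    for i in range(1,k):
        if s[i,4]>40:
            m=(l==i)&(d>0); print(n,s[i],np.median(W[m],0).round(3), W[m].min(0).round(3),W[m].max(0).round(3))
cv2.imwrite('pics/p1.png',cv2.resize(np.hstack(o),(800,300))[...,::-1])
E
```

```text
clock: 1.7
ee_pos: [0.5125, 0.0515, 0.2709]
ee_rot: [1.0, 0.0, -0.0, 0.0]
wrist_force: [0.6, -0.7, -0.3]
gripper_width: -0.003
finger_force: 0.0
clock: 2.5
ee_pos: [0.5761, 0.1814, 0.1411]
ee_rot: [1.0, 0.0, -0.001, 0.0]
wrist_force: [0.1, 0.0, -0.2]
gripper_width: -0.002
finger_force: 0.0
wrist [ 255  192  162   50 4364] [0.579 0.167 0.083] [ 0.533  0.08  -0.   ] [0.598 0.206 0.091]
wrist [ 364  278  132   44 1649] [0.461 0.028 0.009] [ 0.431 -0.049 -0.001] [0.486 0.097 0.011]
side [323 127  14  14 142] [0.573 0.008 0.169] [0.562 0.001 0.159] [0.584 0.015 0.178]
side [260 198  46  42 648] [0.578 0.17  0.082] [ 0.563 -0.045 -0.002] [0.659 0.201 0.09 ]
side [353 218  67  44 493] [0.459 0.027 0.008] [ 0.422 -0.079 -0.001] [0.486 0.096 0.011]
```

View pics/p1.png

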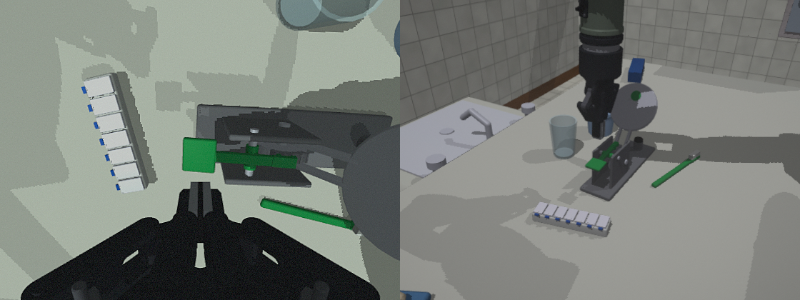

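The closed fingers line up with the tab, at (199,155) in the left half of the picture. The arm and neighbours are clear, so I press now.

```bash
python3 -m crank '[{"x":0.004,"y":-0.002,"z":0.03,"wx":0,"wy":0,"wz":0,"gripper":0},{"x":0,"y":0,"z":0.02,"wx":0,"wy":0,"wz":0,"gripper":0},{"x":0,"y":0,"z":0.004,"wx":0,"wy":0,"wz":0,"gripper":0},{"x":0,"y":0,"z":0.003,"wx":0,"wy":0,"wz":0,"gripper":0},{"x":0,"y":0,"z":0,"wx":0,"wy":0,"wz":0,"gripper":0}]'
python3 -m crank '[{"x":0,"y":0,"z":0.003,"wx":0,"wy":0,"wz":0,"gripper":0},{"x":0,"y":0,"z":0.003,"wx":0,"wy":0,"wz":0,"gripper":0},{"x":0,"y":0,"z":0.003,"wx":0,"wy":0,"wz":0,"gripper":0},{"x":0,"y":0,"z":0.002,"wx":0,"wy":0,"wz":0,"gripper":0},{"x":0,"y":0,"z":0,"wx":0,"wy":0,"wz":0,"gripper":0}]'
```

```text
clock: 3.1
ee_pos: [0.5817, 0.1836, 0.0862]
ee_rot: [1.0, 0.0, 0.002, -0.0]
wrist_force: [0.8, 0.3, 0.1]
gripper_width: 0.002
finger_force: 0.0
clock: 3.6
ee_pos: [0.5795, 0.1833, 0.0725]
ee_rot: [1.0, 0.0, -0.001, 0.0]
wrist_force: [-0.3, 0.3, 0.2]
gripper_width: 0.001
finger_force: 0.0
```

```bash
python3 -m crank '[{"x":0,"y":0,"z":0.003,"wx":0,"wy":0,"wz":0,"gripper":0},{"x":0,"y":0,"z":0,"wx":0,"wy":0,"wz":0,"gripper":0}]'
python3 -m crank '[{"x":0,"y":0,"z":-0.03,"wx":0,"wy":0,"wz":0,"gripper":0},{"x":0,"y":0,"z":-0.05,"wx":0,"wy":0,"wz":0,"gripper":0},{"x":0,"y":0,"z":-0.05,"wx":0,"wy":0,"wz":0,"gripper":0},{"x":0,"y":0,"z":-0.02,"wx":0,"wy":0,"wz":0,"gripper":0},{"x":0,"y":0,"z":0,"wx":0,"wy":0,"wz":0,"gripper":0},{"x":0,"y":0,"z":0,"wx":0,"wy":0,"wz":0,"gripper":0}]'
python3 - <<'E'
from h import *
for n in("wrist","side","scene"):
    p=env.camera_params(n); im,d=env.snapshot(n);W=world(n,d,p)
    g=(green(im)>0)&(d>0)&(abs(W[...,0]-.58)<.03)&(abs(W[...,1]-.184)<.014)&(W[...,2]>.03)
    print(n,g.sum(),np.median(W[g],0).round(4))
    g=(green(im)>0)&(d>0)&(abs(W[...,0]-.573)<.03)&(abs(W[...,1])<.06)&(W[...,2]>.1)
    if g.any(): print('  spot',np.median(W[g],0).round(4))
E
```

```text
clock: 3.8
ee_pos: [0.5804, 0.1834, 0.0705]
ee_rot: [1.0, 0.0, -0.0, 0.0]
wrist_force: [-0.6, 0.5, 2.0]
gripper_width: 0.006
finger_force: 0.9
clock: 4.4
ee_pos: [0.5799, 0.1834, 0.2197]
ee_rot: [1.0, 0.0, -0.0, 0.0]
wrist_force: [-0.3, -0.9, -0.7]
gripper_width: -0.003
finger_force: 0.0
wrist 955 [0.5805 0.183  0.0685]
  spot [0.5716 0.0084 0.1698]
side 370 [0.5795 0.1843 0.067 ]
  spot [0.5727 0.0077 0.1689]
scene 238 [0.5821 0.1818 0.0696]
  spot [0.5694 0.0032 0.1755]
```

The pawl clicked over: the tab now stays at z≈0.068, down from 0.083. The arm hasn't moved. Next I go above the mirror's back.

```bash
python3 -m crank '[{"x":-0.002,"y":0.04,"z":0,"wx":0,"wy":0,"wz":0,"gripper":0},{"x":-0.002,"y":0.04,"z":0,"wx":0,"wy":0,"wz":0,"gripper":0},{"x":-0.002,"y":0.04,"z":0,"wx":0,"wy":0,"wz":0,"gripper":0},{"x":0,"y":0.028,"z":0.01,"wx":0,"wy":0,"wz":0,"gripper":0},{"x":0,"y":0,"z":0.029,"wx":0,"wy":0,"wz":0,"gripper":0},{"x":0,"y":0,"z":0,"wx":0,"wy":0,"wz":0,"gripper":0}]'
python3 -m crank '[{"x":0,"y":0.008,"z":0.006,"wx":0,"wy":0,"wz":0,"gripper":0},{"x":0,"y":0.008,"z":0.006,"wx":0,"wy":0,"wz":0,"gripper":0},{"x":0,"y":0.007,"z":0.005,"wx":0,"wy":0,"wz":0,"gripper":0},{"x":0,"y":0.007,"z":0.006,"wx":0,"wy":0,"wz":0,"gripper":0},{"x":-0.001,"y":0.006,"z":0.006,"wx":0,"wy":0,"wz":0,"gripper":0},{"x":0,"y":0.006,"z":0.006,"wx":0,"wy":0,"wz":0,"gripper":0}]'
python3 - <<'E'
from h import *
n="side";p=env.camera_params(n); im,d=env.snapshot(n);W=world(n,d,p)
cv2.imwrite('pics/p2.png',im[80:320,180:500,::-1])
E
```

```text
clock: 5.15
ee_pos: [0.5699, 0.0347, 0.1752]
ee_rot: [1.0, -0.001, -0.006, -0.001]
wrist_force: [-1.1, -0.1, -0.6]
gripper_width: -0.002
finger_force: 0.0
clock: 5.75
ee_pos: [0.574, -0.0073, 0.1467]
ee_rot: [1.0, 0.0, 0.001, 0.0]
wrist_force: [-1.3, -0.3, 3.8]
gripper_width: 0.006
finger_force: 1.3
```

View pics/p2.png

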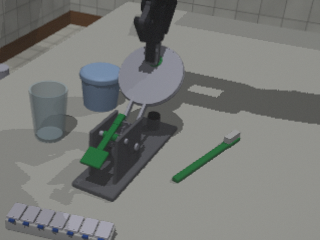

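The fingertips are on the green spot, at (155,62) in the crop. The arm is going down at about 4 N, so I keep pushing along the arc.

```bash
python3 -m crank '[{"x":0,"y":0.006,"z":0.008,"wx":0,"wy":0,"wz":0,"gripper":0},{"x":0,"y":0.006,"z":0.008,"wx":0,"wy":0,"wz":0,"gripper":0},{"x":-0.001,"y":0.006,"z":0.008,"wx":0,"wy":0,"wz":0,"gripper":0},{"x":0,"y":0.004,"z":0.009,"wx":0,"wy":0,"wz":0,"gripper":0},{"x":0,"y":0.004,"z":0.009,"wx":0,"wy":0,"wz":0,"gripper":0},{"x":0,"y":0.004,"z":0.009,"wx":0,"wy":0,"wz":0,"gripper":0}]'
python3 -m crank '[{"x":0,"y":0.002,"z":0.007,"wx":0,"wy":0,"wz":0,"gripper":0},{"x":0,"y":0.002,"z":0.007,"wx":0,"wy":0,"wz":0,"gripper":0},{"x":0,"y":0.002,"z":0.007,"wx":0,"wy":0,"wz":0,"gripper":0},{"x":0,"y":0.001,"z":0.006,"wx":0,"wy":0,"wz":0,"gripper":0},{"x":0,"y":0.001,"z":0.005,"wx":0,"wy":0,"wz":0,"gripper":0},{"x":0,"y":0,"z":0.004,"wx":0,"wy":0,"wz":0,"gripper":0},{"x":0,"y":0,"z":0.003,"wx":0,"wy":0,"wz":0,"gripper":0},{"x":0,"y":0,"z":0,"wx":0,"wy":0,"wz":0,"gripper":0}]'
```

```text
clock: 6.4
ee_pos: [0.5722, -0.037, 0.0943]
ee_rot: [1.0, 0.0, -0.0, 0.0]
wrist_force: [-0.4, 0.1, 1.6]
gripper_width: 0.005
finger_force: 1.2
clock: 7.2
ee_pos: [0.5722, -0.0443, 0.0557]
ee_rot: [1.0, 0.0, -0.0, -0.0]
wrist_force: [-0.0, 1.0, -0.6]
gripper_width: -0.002
finger_force: 0.0
```

```bash
python3 -m crank '[{"x":0,"y":0,"z":0.002,"wx":0,"wy":0,"wz":0,"gripper":0},{"x":0,"y":0,"z":0.002,"wx":0,"wy":0,"wz":0,"gripper":0},{"x":0,"y":0,"z":0,"wx":0,"wy":0,"wz":0,"gripper":0}]'
python3 -m crank '[{"x":0,"y":0,"z":0.001,"wx":0,"wy":0,"wz":0,"gripper":0},{"x":0,"y":0,"z":0,"wx":0,"wy":0,"wz":0,"gripper":0}]'
```

```text
clock: 7.5
ee_pos: [0.5725, -0.0444, 0.0522]
ee_rot: [1.0, 0.0, 0.0, -0.0]
wrist_force: [1.2, 0.4, -0.9]
gripper_width: -0.001
finger_force: 0.0
clock: 7.7
ee_pos: [0.5725, -0.0445, 0.0513]
ee_rot: [1.0, 0.0, 0.0, -0.0]
wrist_force: [-0.2, 0.1, 1.5]
gripper_width: 0.002
finger_force: 0.3
```

```bash
python3 -m crank '[{"x":0,"y":0,"z":0.001,"wx":0,"wy":0,"wz":0,"gripper":0},{"x":0,"y":0,"z":0,"wx":0,"wy":0,"wz":0,"gripper":0}]'
python3 -m crank '[{"x":0,"y":0,"z":0.001,"wx":0,"wy":0,"wz":0,"gripper":0},{"x":0,"y":0,"z":0,"wx":0,"wy":0,"wz":0,"gripper":0}]'
```

```text
clock: 7.9
ee_pos: [0.5726, -0.0445, 0.051]
ee_rot: [1.0, 0.0, 0.0, -0.0]
wrist_force: [-1.5, 0.4, 4.5]
gripper_width: 0.001
finger_force: 2.5
clock: 8.1
ee_pos: [0.5726, -0.0445, 0.0509]
ee_rot: [1.0, 0.0, 0.0, -0.0]
wrist_force: [-4.3, 1.0, 10.8]
gripper_width: 0.001
finger_force: 5.1
```

The tool is on the hard stop: the force rose to 11 N while z held at 0.051. I retreat straight up and check.

```bash
python3 -m crank '[{"x":0,"y":0,"z":-0.01,"wx":0,"wy":0,"wz":0,"gripper":0},{"x":0,"y":0,"z":-0.04,"wx":0,"wy":0,"wz":0,"gripper":0},{"x":0,"y":0,"z":-0.05,"wx":0,"wy":0,"wz":0,"gripper":0},{"x":0,"y":0,"z":-0.05,"wx":0,"wy":0,"wz":0,"gripper":0},{"x":0,"y":0,"z":-0.03,"wx":0,"wy":0,"wz":0,"gripper":0},{"x":0,"y":0,"z":0,"wx":0,"wy":0,"wz":0,"gripper":0},{"x":0,"y":0,"z":0,"wx":0,"wy":0,"wz":0,"gripper":0}]'
python3 - <<'E'
from h import *
o=[]
for n in("wrist","side"):
    p=env.camera_params(n); im,d=env.snapshot(n);W=world(n,d,p);o.append(im)
    G=(green(im)>0)&(d>0)
    for t,c in(("tab",(.58,.184)),("spot",(.571,-.058))):
        g=G&(np.hypot(W[...,0]-c[0],W[...,1]-c[1])<.02)&(W[...,2]>.03)
        if g.any(): print(n,t,g.sum(),np.median(W[g],0).round(4))
    m=(d>0)&(np.hypot(W[...,0]-.572,W[...,1]+.033)<.053)&(W[...,2]>.035)&(W[...,2]<.08)
    A=W[m]; c=np.linalg.lstsq(np.c_[A[:,:2],np.ones(len(A))],A[:,2],rcond=None)[0]; print(n,'slope',c[:2].round(3))
cv2.imwrite('pics/p3.png',cv2.resize(np.hstack(o),(800,300))[...,::-1])
E
```

```text
clock: 8.8
ee_pos: [0.5727, -0.0446, 0.2302]
ee_rot: [1.0, 0.0, 0.001, 0.0]
wrist_force: [-0.8, 1.1, -0.6]
gripper_width: 0.001
finger_force: 0.0
wrist tab 669 [0.5808 0.18   0.0699]
wrist spot 394 [ 0.5679 -0.0571  0.052 ]
wrist slope [-0.004  0.   ]
side tab 400 [0.5798 0.1836 0.0672]
side spot 57 [ 0.5697 -0.0587  0.0507]
side slope [-0.001  0.001]
```

View pics/p3.png

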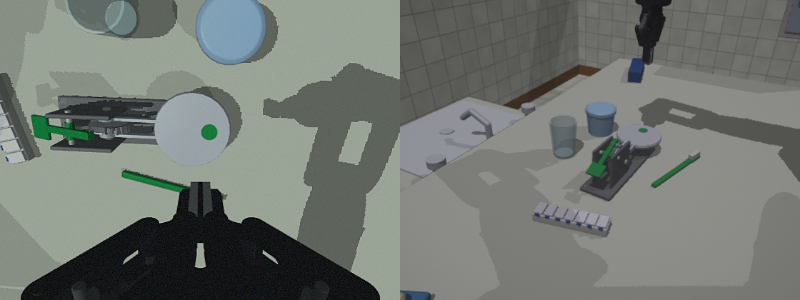

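The picture shows the mirror lying level (slope about 0), with the spot at (209,132) and z≈0.051. The tab at (45,126) is still down at z≈0.068, and the neighbours look undisturbed.

```bash
python3 -c "from workcell import env; print(env.finish_job())"
```

```text
the job is handed in; nothing more can be done
None
```

The job is handed in: the pawl clicked over and stayed free, the mirror arm was pushed down to its hard stop and lies level on its rest, and the final pictures show the cup, tumbler, pill organiser and brush where they were.

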